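# Open the roller shutter of the wide connection box

### The job

Two connection boxes with slatted roller shutters stand on the bench. Open the wide one so that the breakers inside can be reached: take its shutter by the grip and raise it up and back along the curved tracks, fully, until it stays open when you let go. Leave the narrow box's shutter shut.

Things in the scene. Friction and masses are not known exactly. Their poses are not given: they have to be found in the camera images.
- wide_box: Wide white steel box fixed to the bench: 240 mm wide (its y), 284 deep (its x), 192 high. Origin: centre of its underside, at bench height; -x is its front, z up; yaw within 17 degrees of facing the robot. Tracks: circular arcs about a level axis along its y, 50 mm above the origin. Half-round side cheeks (radius 142 mm) stand 9 mm above the slats; a clear fixed hood covers the rear.
- wide_grip (a point): Point to hold, in the black plastic fin at mid-width of the wide shutter's bottom edge. Fin 18 mm thick along the box's y (pinch across this), 30 tall, standing 58 mm out from the slats. Point: 174 mm from the track axis, 17 mm from the fin's end; 12 degrees above level in front of the axis when shut, 97 when open. The fin turns with the shutter; it may pivot in fingers that keep pointing down.
- wide_shutter (a joint): Wide shutter's angle about the track axis, rad: 0 shut (at the start), growing as the grip goes up and back, 1.48 open at the stop. Curved sheet of aluminium slats, 220 mm wide, middle 130 mm from the axis, about 0.5 kg; it runs in under the hood. 2 to 5 N at the grip raise it. Let go early it falls shut; past about 1.35 its weight carries it to the stop, where it stays.
- narrow_shutter (a joint): Same kind of shutter (rad, 0 shut), on the narrow box: a bystander 150 mm wide, otherwise of the same shape and size, fixed to the bench to the left or right of the wide box, 0.29 to 0.48 m between centres. It stays shut.

How it is judged (in metres and radians):
At the end, for the whole second after the job is handed in: The wide box's shutter is open to within 10 degrees (0.17 rad) of its end stop, i.e. joint value above 1.31 rad, let go and at rest (under 0.1 rad/s); the narrow box's shutter is shut (below 0.1 rad) (value of joint wide_shutter above 1.31 rad and velocity of joint wide_shutter between -0.1 and 0.1 rad/s and value of joint narrow_shutter below 0.1 rad); the robot touches nothing.
It fails at once if the narrow box's shutter is raised (more than 0.2 rad) (value of joint narrow_shutter above 0.2 rad).
It also fails if it takes over 42 s, if anything falls off the work surface, if the arm or the gripper's body presses on something with over 40 N, if the wrist force passes 120 N, or if a joint passes its speed limit or range.

### The arm

A 7-joint arm with a two-finger parallel gripper is mounted at the origin on the work surface. World frame = base frame: x ahead of the robot, y to its left, z up, the work surface at z = 0. Lengths are in mm, angles in rad, forces in N, time in s.
With the tool pointing down it reaches from about 425 to 975 mm from the base axis. Payload 16.7 kg.
Tool frame: the origin (TCP) lies on the centre line of the jaws, within the pads' length; the fingertips stand manip.tips_ahead ahead of it and the grasp point (between the pads) lies 6 mm ahead of it (manip.tips_ahead is the distance from the TCP to the fingertips, in mm); z points along the fingers, y is the line along which they close (so a half turn about z gives the same grasp; the last joint's range is limited). The gripper opens to 85 mm and grips with 20 to 120 N. Pads are 22 mm wide; open, the fingers measure 114 mm over their backs; the gripper's body (76 mm by 85 mm) begins 54 mm behind the grasp point. The pads swing forward as they close: fully open they stand 13 mm farther back than shut.
Start: joints at [-1.373, 0.426, 0.074, 1.606, -0.034, 1.111, -0.067], TCP at [230.065, 634.545, 256.302] pointing down, gripper open.
Joint ranges: [-2.85, 2.85], [-0.5, 2.14], [-1.23, 1.37], [0.21, 2.46], [-1.02, 4.16], [0.16, 2.05], [-2.73, 2.73]. Speed limits (rad/s): [1.89, 1.89, 2.39, 2.39, 3.01, 3.01, 3.01].

### API

Orientations are given as a unit quaternion [x, y, z, w].
In Python, from workcell import get_obs, imaging, order, manip gives the robot as it stands.
- The arm moves only by the tool arm_command, never from a script. Its argument "increments" is one flat list of numbers, 7 for each row, row after row: the shift along the tool's x, y, z in mm, then the turn, a rotation vector about the tool's x, y, z in rad, then the finger opening in mm, from 0 to 85.4. In form: [tx, ty, tz, wx, wy, wz, gripper, tx, ty, tz, wx, wy, wz, gripper, ...]. A call has 1 to 5 rows; each row shifts and turns the commanded pose from where the row before left it, along the tool's axes as they then stand; what a row does not reach is not made up. A row lasts 1/12 s, in which the tool goes at most 41.7 mm and 7.16 degrees, less where a joint would pass 70% of its speed; a pose out of reach is approached as far as the arm can. A call is refused whole if a number of a shift passes 41.7 or a number of a turn 0.125, either way. A call with a gripper value outside its range is refused whole. The fingers move at their own pace and stop on an object; "grip_force" is the grip in N (left out, the last holds). Time passes only in rows, so rows that do not move let the fingers close. It gives the time, the measured TCP pose, the force, the opening and the grip force at its end, in the units of the state.
- get_obs(): the state, without advancing time (a new reading comes with each control period).
- imaging.capture(name): name is "side" or "top"; returns a dict with "pixels" (480x640x3 uint8, red, green, blue), "mtx" (3x3 intrinsics, pixels), "R" (3x3) and "t" (3): a world point X has camera coordinates R X + t. Camera axes: x right, y down, z forward; pixel columns grow to the right and rows downward; lengths in mm; the calibration is good to about 2 mm. A picture is of the moment at which its call begins. There is no depth.
- order.close_job(): hands the job in; it is judged then, once.
The state is a dict: "time": time; "joint_pos": joint angles; "joint_vel": joint speeds; "joint_efforts": joint torques, N m; "eef_pos": TCP position; "tcp_rot": TCP orientation; "contact_force": force on the tool from outside, world axes, zero at the start; "torque": the same for the moment, N m; "opening": opening from 0.0 (shut) to 1.0 (fully open); "finger_force": force on a finger pad.
Only numpy, scipy, OpenCV 4.12 (cv2) and the standard library are available. Lean on these libraries where they do the work, as an engineer would, in place of code of your own. Each camera call takes 0.05 s, during which the arm holds its last target. There are 200 camera calls.

## Working session

There is one attempt and no reset: what is moved stays moved. The work goes in short steps, Python scripts to look and compute and a tool call to move; the robot and the scene stay as the last step left them, time stands still between calls to the robot, and variables do not carry over. Pictures are saved under pics/ and viewed, at most 10 in all, crops included, and the job is handed in when it is done.

Besides the shell and the picture viewer there is one more tool, called after "Emit:" as name(argument=value, ...), one argument or row to a line, values as JSON. arm_command: Moves the arm, as the interface text tells. Its arguments: {"type":"object","properties":{"increments":{"type":"array"},"grip_force":{"type":"number"}},"required":["increments"]}

```bash
mkdir -p pics; python3 - <<'E'
from workcell import get_obs, imaging, order, manip
import cv2,numpy as np
o=get_obs();print({k:np.round(v,3) for k,v in o.items()},manip.tips_ahead)
for n in("side","top"):
    c=imaging.capture(n);cv2.imwrite(f"pics/{n}0.png",c["pixels"][:,:,::-1]);print(c["mtx"],c["R"],c["t"])
E
ls
```

```text
{'time': np.float64(0.0), 'joint_pos': array([-1.372,  0.427,  0.074,  1.607, -0.034,  1.111, -0.067]), 'joint_vel': array([ 0.   ,  0.001, -0.   , -0.002, -0.001, -0.   , -0.002]), 'joint_efforts': array([-0.0000e+00, -9.4985e+01,  3.7610e+00, -4.6348e+01,  1.9000e-02,
        1.0000e-02,  0.0000e+00]), 'eef_pos': array([229.97 , 634.236, 255.578]), 'tcp_rot': array([ 0.173,  0.985, -0.001, -0.   ]), 'contact_force': array([-1.06 ,  0.061, -0.068]), 'torque': array([ 0.009,  0.034, -0.013]), 'finger_force': np.float64(0.0), 'opening': np.float64(1.003)} 25.0
[[450.2581901    0.         317.91636295]
 [  0.         450.2581901  237.31990636]
 [  0.           0.           1.        ]] [[-0.7629039   0.64645476  0.00859592]
 [ 0.60833402  0.7222907  -0.32897699]
 [-0.2188775  -0.24574864 -0.94429881]] [ 423.61000045 -282.55035925  919.41089131]
[[498.46249895   0.         310.6320037 ]
 [  0.         498.46249895 241.03511933]
 [  0.           0.           1.        ]] [[ 0.02726895 -0.99958361  0.00943491]
 [-0.99485527 -0.02805876 -0.09734317]
 [ 0.09756737 -0.00673192 -0.99520615]] [-54.61118378 536.46117865 952.85011066]
pics
```

View pics/side0.png

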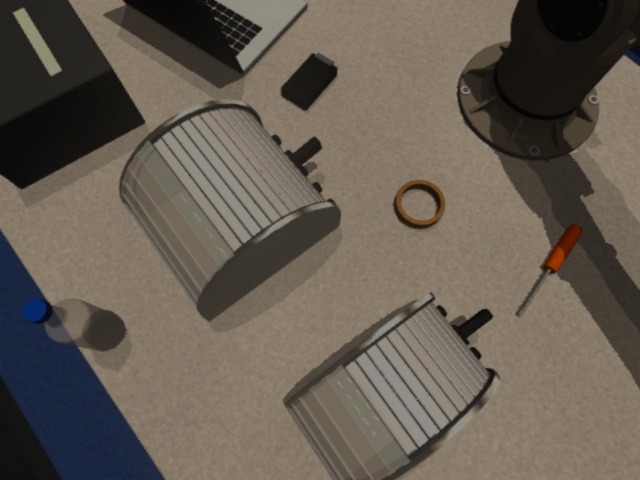

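View pics/top0.png

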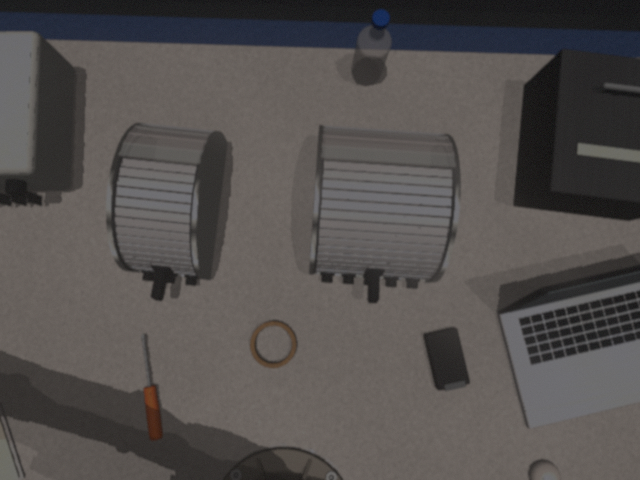

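The top view shows the wide box at about (385,205), fin end near (373,297). The narrow box is to its left at about (160,200). In the side view the wide fin end is near (317,147). I'll take zoomed crops to pick the edge points.

```bash
python3 - <<'E'
import cv2,numpy as np
a=cv2.imread("pics/top0.png")[110:310,290:480]; b=cv2.imread("pics/side0.png")[90:325,110:350]
f=lambda i,k:cv2.convertScaleAbs(cv2.resize(i,None,fx=k,fy=k,interpolation=cv2.INTER_CUBIC),alpha=1.5)
a=f(a,2.5);b=f(b,2.3)
h=max(a.shape[0],b.shape[0])
p=lambda i:cv2.copyMakeBorder(i,0,h-i.shape[0],0,0,0)
cv2.imwrite("pics/c.png",cv2.resize(np.hstack([p(a),p(b)]),None,fx=.77,fy=.77) if a.shape[1]+b.shape[1]>1100 else np.hstack([p(a),p(b)])[:, :])
print(a.shape,b.shape)
cv2.imwrite("pics/ct.png",f(cv2.imread("pics/top0.png")[110:310,290:480],3))
cv2.imwrite("pics/cs.png",f(cv2.imread("pics/side0.png")[90:325,110:350],2.5))
E
```

```text
(500, 475, 3) (540, 552, 3)
```

View pics/ct.png

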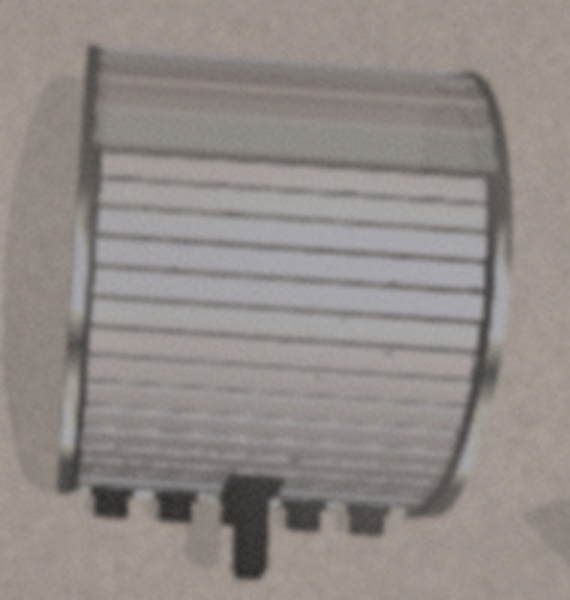

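View pics/cs.png

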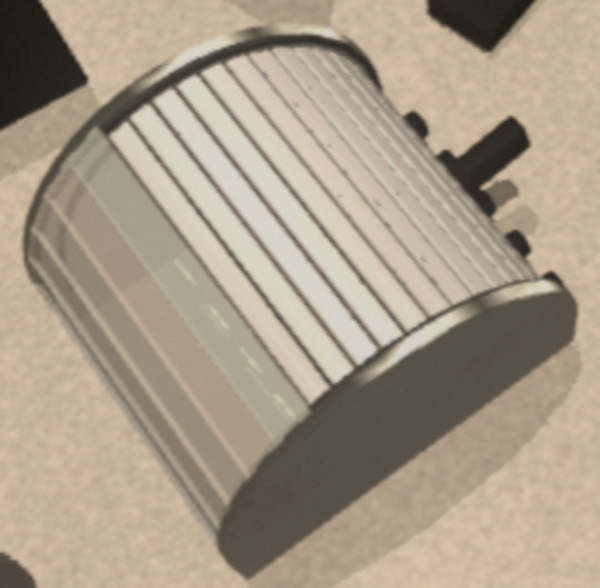

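Crop readings: in the top view the fin end is at (249,576)/3. In the side view, the near cheek's base runs from (247,577) to (577,340) and the far cheek's arc peaks at about (270,27), all /2.5. Next I'll fit x, y and yaw to these and overlay the result.

```bash
cat > h.py <<'E'
import numpy as np
from scipy.spatial.transform import Rotation as Ro
def world(p,q):  # p=(x,y,yaw), q local points
    c,s=np.cos(p[2]),np.sin(p[2]);q=np.atleast_2d(q).astype(float)
    return q@np.array([[c,s,0],[-s,c,0],[0,0,1]])+[p[0],p[1],0]
def proj(c,X):
    k=(X@c["R"].T+c["t"])@c["mtx"].T;return k[:,:2]/k[:,2:]
th=np.linspace(0,np.pi,200)
arc=lambda y:np.c_[-142*np.cos(th),0*th+y,50+142*np.sin(th)]
rad=lambda r,a,y=0,o=0:np.array([-r*np.cos(a)+o*np.sin(a),y,50+r*np.sin(a)+o*np.cos(a)])
E
python3 - <<'E'
from h import *
from workcell import imaging
import cv2
from scipy.optimize import least_squares
S,T=imaging.capture("side"),imaging.capture("top")
s=lambda l:np.array(l,float)/2.5+[110,90]
t=lambda l:np.array(l,float)/3+[290,110]
far=s([(25,240),(150,75),(270,27),(340,35)]);near=s([(310,425),(400,365),(480,315)])
def res(p):
    r=[]
    for y,o in((-120,far),(120,near)):
        A=proj(S,world(p,arc(y)));r+=[np.linalg.norm(A-q,axis=1).min() for q in o]
    r+=list((proj(S,world(p,[[142,120,0],[-142,120,0]]))-s([(247,577),(577,340)])).ravel())
    r+=list((proj(T,world(p,rad(191,.2094,0,-15)))-t([(250,576)])).ravel())
    r+=list((proj(T,world(p,rad(135,.2094,0,15)))-t([(247,490)]))[0,:1])
    return np.array(r)
f=least_squares(res,[550,-100,0],loss="soft_l1");p=f.x;print(p,np.round(res(p),1))
np.save("p.npy",p)
ims=[]
for c in(T,S):
    im=c["pixels"][:,:,::-1].copy()
    for y in(-120,120):
        cv2.polylines(im,[np.round(proj(c,world(p,np.vstack([[-142,y,0],arc(y),[142,y,0]])))).astype(int)],True,(0,0,255))
    for y in(-9,9):
      cv2.polylines(im,[np.round(proj(c,world(p,[rad(133,.2094,y,15),rad(191,.2094,y,15),rad(191,.2094,y,-15)]))).astype(int)],False,(0,255,0))
    ims.append(im)
o=np.hstack([cv2.resize(ims[0][110:310,290:480],None,fx=2.1,fy=2.1),cv2.resize(ims[1][90:290,160:350],None,fx=2.1,fy=2.1)])
cv2.imwrite("pics/ov.png",o)
print("grip",world(p,rad(174,.2094)))
E
```

```text
[ 6.10541439e+02 -1.59904679e+02 -4.29927896e-02] [ 0.7  0.7  0.4  0.4  2.6  1.1  0.5  0.7  1.9 -0.9  1.  -3.5  1.2  0.7]
grip [[ 440.49959895 -152.58959883   86.16990962]]
```

View pics/ov.png

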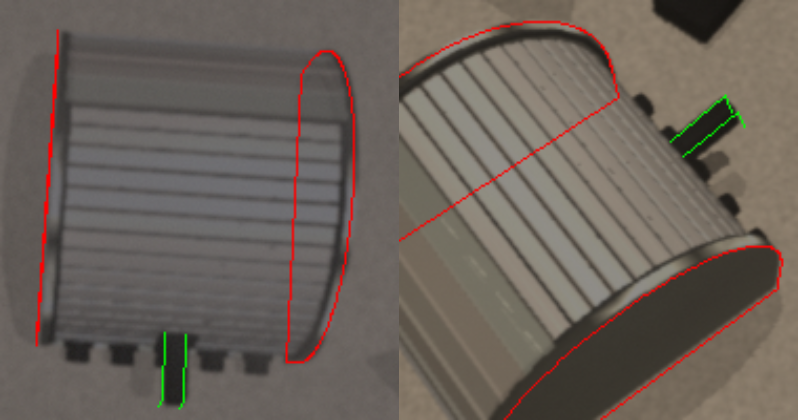

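The overlay fits to about 2 px: the box is at about (610,-160) with yaw about -0.036, and the grip point is near (440,-151,86). First I turn the wrist by -0.312, then go round via (430,250).

Emit:
arm_command(
  increments=[0, 0, 0, 0, 0, -0.104, 50, 0, 0, 0, 0, 0, -0.104, 50, 0, 0, 0, 0, 0, -0.104, 50, -18, -31, 0, 0, 0, 0, 50, -18, -31, 0, 0, 0, 0, 50],
  grip_force=30,
)

```text
time: 0.62
eef_pos: [262.8, 571.4, 255.4]
tcp_rot: [0.016, 1.0, -0.0, -0.0]
contact_force: [1.7, -0.5, -0.0]
opening: 0.586
finger_force: 0.0
```

Emit:
arm_command(
  increments=[-18, -31, 0, 0, 0, 0, 50, -18, -31, 0, 0, 0, 0, 50, -18, -31, 0, 0, 0, 0, 50, -18, -31, 0, 0, 0, 0, 50, -18, -31, 0, 0, 0, 0, 50],
)

```text
time: 1.03
eef_pos: [348.7, 411.4, 256.3]
tcp_rot: [0.018, 1.0, 0.0, -0.0]
contact_force: [0.9, -0.3, -0.3]
opening: 0.583
finger_force: 0.0
```

Emit:
arm_command(
  increments=[-18, -31, 0, 0, 0, 0, 50, -18, -31, 0, 0, 0, 0, 50, -18, -31, 0, 0, 0, 0, 50, -18, -31, 0, 0, 0, 0, 50, -18, -31, 0, 0, 0, 0, 50],
)

```text
time: 1.45
eef_pos: [433.0, 253.3, 256.4]
tcp_rot: [0.018, 1.0, 0.0, 0.0]
contact_force: [0.9, 0.2, -0.4]
opening: 0.586
finger_force: 0.0
```

Emit:
arm_command(
  increments=[-2, -34, 0, 0, 0, 0, 50, -2, -34, 0, 0, 0, 0, 50, -2, -34, 0, 0, 0, 0, 50, -2, -34, 0, 0, 0, 0, 50, -2, -34, 0, 0, 0, 0, 50],
)

```text
time: 1.87
eef_pos: [436.2, 83.1, 256.4]
tcp_rot: [0.018, 1.0, 0.0, 0.0]
contact_force: [0.8, 0.7, -0.2]
opening: 0.586
finger_force: 0.0
```

Emit:
arm_command(
  increments=[-2, -34, 0, 0, 0, 0, 50, -2, -34, 0, 0, 0, 0, 50, -2, -34, 0, 0, 0, 0, 50, -2, -34, 0, 0, 0, 0, 50, -2, -34, 0, 0, 0, 0, 50],
)

```text
time: 2.28
eef_pos: [440.0, -87.1, 256.5]
tcp_rot: [0.018, 1.0, 0.0, 0.0]
contact_force: [0.9, 1.3, -0.3]
opening: 0.584
finger_force: 0.0
```

Emit:
arm_command(
  increments=[-2, -34, 0, 0, 0, 0, 50, -1, -25, 0, 0, 0, 0, 50, 0, 0, 0, 0, 0, 0, 50, 0, 0, 0, 0, 0, 0, 50],
)

```text
time: 2.62
eef_pos: [441.0, -145.7, 256.3]
tcp_rot: [0.019, 1.0, -0.0, -0.0]
contact_force: [0.6, 1.2, 0.3]
opening: 0.583
finger_force: 0.0
```

Emit:
arm_command(
  increments=[3, -5, 20, 0, 0, 0, 50, 0, 0, 30, 0, 0, 0, 50, 0, 0, 30, 0, 0, 0, 50, 0, 0, 30, 0, 0, 0, 50, 0, 0, 15, 0, 0, 0, 50],
)

```text
time: 3.03
eef_pos: [436.9, -147.9, 128.5]
tcp_rot: [0.017, 1.0, 0.0, -0.002]
contact_force: [-1.2, 0.5, -0.3]
opening: 0.59
finger_force: 0.0
```

```bash
python3 - <<'E'
from h import *
from workcell import imaging,get_obs
import cv2
o=get_obs();print(o["eef_pos"],o["contact_force"])
S,T=imaging.capture("side"),imaging.capture("top")
g=np.array([o["eef_pos"]-[0,0,25]])
print(proj(S,g),proj(T,g))
f=lambda c,r,q:cv2.convertScaleAbs(cv2.resize(c["pixels"][r:r+140,q:q+130,::-1],None,fx=3,fy=3),alpha=1.6)
cv2.imwrite("pics/ap.png",np.hstack([f(T,190,310),f(S,60,240)]))
E
```

```text
[ 436.90290138 -147.88306677  128.49580298] [-1.17036696  0.49787389 -0.30831777]
[[315.308933   144.22616205]] [[369.8248091  294.52635379]]
```

View pics/ap.png

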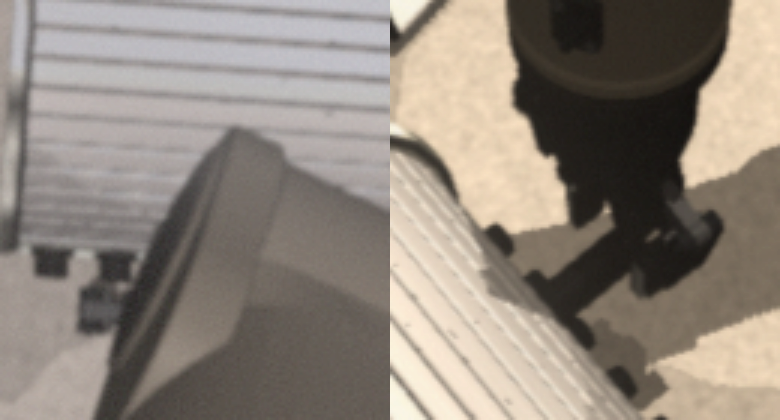

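The side crop shows the two fingers straddling the fin, with tips at about (585,220) and (640,285). I'll descend to z of about 92 and close.

Emit:
arm_command(
  increments=[0, 0, 15, 0, 0, 0, 50, 0, 0, 15, 0, 0, 0, 50, 0, 0, 3, 0, 0, 0, 50, 0, 0, 0, 0, 0, 0, 50],
)

```text
time: 3.47
eef_pos: [438.2, -148.9, 98.7]
tcp_rot: [0.018, 1.0, 0.0, -0.0]
contact_force: [0.3, -0.5, 0.2]
opening: 0.584
finger_force: 0.0
```

Emit:
arm_command(
  increments=[0, 0, 0, 0, 0, 0, 10, 0, 0, 0, 0, 0, 0, 10, 0, 0, 0, 0, 0, 0, 10, 0, 0, 0, 0, 0, 0, 10, 0, 0, 0, 0, 0, 0, 10],
)

```text
time: 3.88
eef_pos: [438.6, -155.5, 100.2]
tcp_rot: [0.021, 1.0, -0.003, 0.002]
contact_force: [-6.7, -43.3, 10.1]
opening: 0.204
finger_force: 31.4
```

The fin sits about 7 mm further to -y. I'll reopen, recentre, go a little lower and grip again.

Emit:
arm_command(
  increments=[0, 0, 0, 0, 0, 0, 45, 0, 0, 0, 0, 0, 0, 45, 0, -7, 3, 0, 0, 0, 45, 0, 0, 4, 0, 0, 0, 45, 0, 0, 0, 0, 0, 0, 45],
)

```text
time: 4.3
eef_pos: [437.7, -156.4, 90.8]
tcp_rot: [0.018, 1.0, 0.0, -0.0]
contact_force: [-0.3, -0.7, 1.2]
opening: 0.524
finger_force: 0.0
```

Emit:
arm_command(
  increments=[0, 0, 0, 0, 0, 0, 10, 0, 0, 0, 0, 0, 0, 10, 0, 0, 0, 0, 0, 0, 10, 0, 0, 0, 0, 0, 0, 10, 0, 0, 0, 0, 0, 0, 10],
)

```text
time: 4.72
eef_pos: [437.8, -156.1, 91.3]
tcp_rot: [0.018, 1.0, 0.0, -0.0]
contact_force: [-1.3, 3.9, 3.2]
opening: 0.207
finger_force: 33.0
```

Clean grip. Now I raise it along the arc, r of about 176 mm, and check as I go.

Emit:
arm_command(
  increments=[-3, 0, -12.7, 0, 0, 0, 10, -4, 0, -12.4, 0, 0, 0, 10, -5, 0, -12.1, 0, 0, 0, 10, -5.8, 0, -11.7, 0, 0, 0, 10, -6.7, 0, -11.2, 0, 0, 0, 10],
)

```text
time: 5.13
eef_pos: [462.0, -157.0, 151.7]
tcp_rot: [0.018, 1.0, 0.0, -0.001]
contact_force: [3.3, 1.4, -8.7]
opening: 0.205
finger_force: 30.4
```

Emit:
arm_command(
  increments=[-7.5, 0, -10.7, 0, 0, 0, 10, -8.3, 0, -10.1, 0, 0, 0, 10, -8.9, 0, -9.5, 0, 0, 0, 10, -9.6, 0, -8.8, 0, 0, 0, 10, -10.3, 0, -8, 0, 0, 0, 10],
)

```text
time: 5.55
eef_pos: [506.5, -158.8, 198.6]
tcp_rot: [0.018, 1.0, 0.0, -0.001]
contact_force: [0.1, 0.9, -6.5]
opening: 0.206
finger_force: 29.6
```

Emit:
arm_command(
  increments=[-10.9, 0, -7.2, 0, 0, 0, 10, -11.3, 0, -6.5, 0, 0, 0, 10, -11.8, 0, -5.6, 0, 0, 0, 10, -12.2, 0, -4.7, 0, 0, 0, 10, -12.5, 0, -3.8, 0, 0, 0, 10],
)

```text
time: 5.97
eef_pos: [565.4, -161.2, 226.3]
tcp_rot: [0.018, 1.0, -0.0, -0.001]
contact_force: [-1.8, -0.5, -3.6]
opening: 0.205
finger_force: 29.8
```

Emit:
arm_command(
  increments=[-12.7, 0, -2.8, 0, 0, 0, 10, -12.9, 0, -1.9, 0, 0, 0, 10, -13, 0, -0.9, 0, 0, 0, 10, -12, 0, 0, 0, 0, 0, 10, -11, 0, 0.8, 0, 0, 0, 10],
)

```text
time: 6.38
eef_pos: [627.6, -163.7, 231.1]
tcp_rot: [0.018, 1.0, -0.0, -0.0]
contact_force: [-1.7, -2.2, 1.9]
opening: 0.203
finger_force: 31.2
```

Emit:
arm_command(
  increments=[-2, 0, 0, 0, 0, 0, 10, 0, 0, 0, 0, 0, 0, 10],
)

```text
time: 6.55
eef_pos: [629.6, -163.7, 230.9]
tcp_rot: [0.018, 1.0, -0.0, 0.0]
contact_force: [1.3, -2.4, -0.1]
opening: 0.202
finger_force: 31.5
```

It is at about 96°, just at the stop. Release and lift clear.

Emit:
arm_command(
  increments=[0, 0, 0, 0, 0, 0, 50, 0, 0, 0, 0, 0, 0, 50, 0, 0, 0, 0, 0, 0, 50, 0, 0, 0, 0, 0, 0, 50, 0, 0, -20, 0, 0, 0, 50],
)

```text
time: 6.97
eef_pos: [627.6, -162.4, 248.3]
tcp_rot: [0.018, 1.0, 0.0, -0.002]
contact_force: [-0.4, -0.1, -0.2]
opening: 0.587
finger_force: 0.0
```

Emit:
arm_command(
  increments=[0, 0, -35, 0, 0, 0, 50, 0, 0, -35, 0, 0, 0, 50, 20, 0, -35, 0, 0, 0, 50, 35, 0, -10, 0, 0, 0, 50, 35, 0, 0, 0, 0, 0, 50],
)

```text
time: 7.38
eef_pos: [539.3, -160.6, 368.7]
tcp_rot: [0.018, 1.0, -0.0, 0.002]
contact_force: [0.3, -0.8, 0.3]
opening: 0.587
finger_force: 0.0
```

Emit:
arm_command(
  increments=[35, 0, 0, 0, 0, 0, 50, 25, 0, 0, 0, 0, 0, 50, 0, 0, 0, 0, 0, 0, 50, 0, 0, 0, 0, 0, 0, 50, 0, 0, 0, 0, 0, 0, 50],
)

```text
time: 7.8
eef_pos: [479.6, -157.6, 366.5]
tcp_rot: [0.018, 1.0, 0.0, 0.001]
contact_force: [-0.8, 0.1, 0.2]
opening: 0.585
finger_force: 0.0
```

```bash
python3 - <<'E'
from workcell import imaging
import cv2
cv2.imwrite("pics/end.png",cv2.convertScaleAbs(imaging.capture("side")["pixels"][:,:,::-1],alpha=1.3))
E
```

```text
(no output)
```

View pics/end.png

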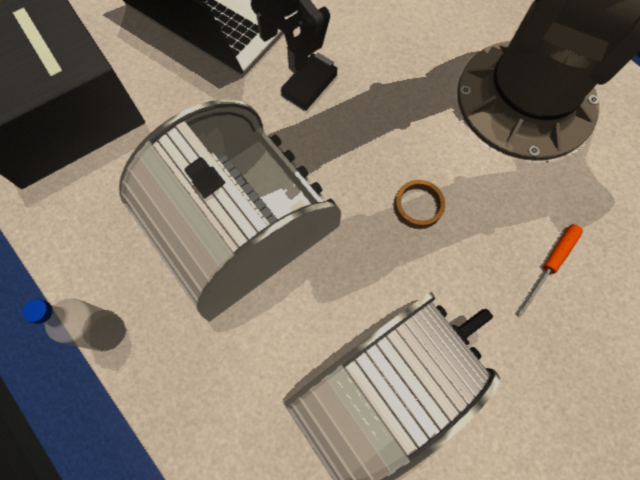

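The wide box stands open with its fin upright at (205,178). The narrow shutter is still shut, and the arm is clear of everything.

```bash
python3 -c "
from workcell import order;print(order.close_job())"
```

```text
the job is handed in; nothing more can be done
None
```

The wide box's shutter is fully open and stayed open when released, the narrow box's shutter is still shut in the last picture, and the job was handed in at about 8 s with the arm clear; no verdict came back.

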